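# Load a mould blank on the vacuum plate

### The job

Press the keys of the vacuum control box one at a time: the round wake key, then the square zone key on the same side as the half of the plate where the two stops meet (never the other zone key), then the oblong start key, which counts down before the suction comes on. Then lay the plain beech blank flat on the grooved plate with its long side along the long stop, and slide it fully home into the corner. Finish while still holding it there with the gripper, pressed firmly against both stops at once and lying still, so that the vacuum catches it in place; leave the other things on the bench where they are.

Things in the scene. Friction and masses are not known exactly. Their poses are not given: they have to be found in the camera images.
- blank: The blank: a plain square-edged beech block, 50 x 100 x 36 mm (own x, y, z), about 130 g, lying flat on the bench at the start (its long side anywhere within about 30 degrees of the y direction). Origin at the centre of its underside; y runs along its length, z up.
- plate: Dark grooved metal vacuum plate fixed to the bench, smooth (friction about 0.3, the stops too), 200 (x) x 280 (y) x 22 mm (z), two stops on top. Origin: centre of its underside; x away from the robot, y to the left, z up, turned by up to 12 degrees. Right half: y below 0. The blank is home when its origin is at x 60, y -75, z 22 mm of this frame, frames parallel (or half a turn apart).
- stop_long: The long stop: rigid fixed aluminium rail along the plate's far edge, 13 mm thick, 245 mm long, 10 mm high above the plate's top: a finger more than 10 mm above the plate clears it. Its working face (towards the robot) is at x = 85 mm of the plate's frame. Origin on the plate's axis, at its top surface (x = 0, y = 0, z = 22 mm of the plate), axes as the plate's.
- stop_short: The short stop: rigid fixed aluminium rail at the plate's right end, 13 mm thick, 115 mm long, 10 mm high above the plate's top. Its working face (to the left) is at y = -125 mm of the plate's frame. Origin as that of the long stop.
- corner (a point): Point on the plate's top where the working faces of the two stops meet, on the far right of the plate (x = 85, y = -125, z = 22 mm of the plate's frame); axes as the plate's.
- control_box: Grey control box fixed to the bench, 115 (x) x 196 (y) x 48 mm (z), turned by up to 15 degrees. Origin: centre of its underside; x away from the robot, y to the left. On top a row of four dark keys along y, 46 mm apart, 22 mm nearer the robot than the box's centre: from the left wake, left zone, right zone, start. Nothing on top is higher than the keys.
- key_wake (a joint): Travel of the wake key in m: 0 up, 0.005 fully down. A spring key: starts to move at about 1.5 N straight down and is fully down at 5 N; comes back up by itself.
- key_zone_left (a joint): Travel of the zone key of the plate's left half, same spring; leave it alone.
- key_zone_right (a joint): Travel of the zone key of the plate's right half (where the stops meet), same spring.
- key_start (a joint): Travel of the start key, same spring.
- key_wake_top (a point): Centre of the top of the wake key (round, 24 mm across, leftmost), 57 mm above the bench when up.
- key_zone_left_top (a point): Centre of the top of the left zone key (19 mm square, second from the left), 57 mm above the bench.
- key_zone_right_top (a point): Centre of the top of the right zone key (19 mm square, third from the left), 57 mm above the bench.
- key_start_top (a point): Centre of the top of the start key (24 x 34 mm, rightmost), 57 mm above the bench.
- mould: Bystander: a finished beech mould, a 56 x 88 x 12 mm foot with a rounded 40 x 70 mm hump on it, 31 mm high in all; loose. Origin at the centre of its underside. It may stand where the blank stands in other starts.
- weight: Bystander: round steel weight with a small knob, 54 mm across, 50 mm high; loose. Origin at the centre of its underside.
- tin: Bystander: round closed tin, 64 mm across, 62 mm high; loose. Origin at the centre of its underside.
Things that resemble listed ones, but are neither listed nor needed, are in the scene too. Leave any grey or yellow look-alike of the blank alone.

How it is judged (in metres and radians):
On the way, in this order (a step that is already met when the one before it is completed fails the run):
1. the round wake key is pressed down (value of joint key_wake above 0.0035 m), for 0.05 s.
2. then the right zone key is pressed down (value of joint key_zone_right above 0.0035 m), for 0.05 s.
3. then the start key is pressed down (value of joint key_start above 0.0035 m), for 0.05 s.
4. then the blank is brought onto the corner of the plate (horizontal distance between blank and corner below 0.11 m and height (world z) of blank above 0.019 m), for 0.05 s.
5. then the blank lies home in the corner, pressed on both stops (x of blank in the frame of plate between 0.057 and 0.063 m and y of blank in the frame of plate between -0.078 and -0.072 m and z of blank in the frame of plate between 0.0202 and 0.0238 m and angle between blank's own z axis and vertical below 0.04 rad and angle between the y axis of blank and the y axis of plate, either way round below 0.04 rad and contact force between blank and stop_long above 1.5 N and contact force between blank and stop_short above 1.5 N and contact force between blank and the fingers above 1 N), for 0.3 s.
At the end, for the whole second after the job is handed in: The blank lies flat on the plate, still, within 3 mm (height 1.8 mm, angles 0.04 rad) of home in the corner, long side along the long stop; the fingers hold it with over 1.5 N against each stop at once; all keys are up and each bystander within 30 mm of its start (all of step 5 and linear speed of blank below 0.01 m/s and angular speed of blank below 0.1 rad/s and value of joint each of key_wake, key_zone_left, key_zone_right, key_start below 0.0015 m and distance of each of mould, weight, tin from where it was at the start of the episode below 0.03 m); the arm keeps its last pose, push and grip.
It fails at once if the other zone key (left) is pressed (value of joint key_zone_left above 0.0025 m).
It fails at once if two keys are pressed at once (value of joint each of key_wake, key_zone_right above 0.0025 m or value of joint each of key_wake, key_start above 0.0025 m or value of joint each of key_zone_right, key_start above 0.0025 m).
It fails at once if a bystander is moved (distance of any of mould, weight, tin from where it was at the start of the episode above 0.03 m).
It also fails if it takes over 61 s, if anything falls off the work surface, if the arm or the gripper's body presses on something with over 40 N, if the wrist force passes 120 N, or if a joint passes its speed limit or range.

### The arm

A 6-joint arm with a two-finger parallel gripper is mounted at the origin on the work surface. World frame = base frame: x ahead of the robot, y to its left, z up, the work surface at z = 0. Lengths are in m, angles in degrees, forces in N, time in s.
With the tool pointing down it reaches from about 0.35 to 0.875 m from the base axis. Payload 4.2 kg.
Tool frame: the origin (TCP) lies on the front face of the gripper's body, between the roots of the fingers; the fingertips stand 70 mm ahead of it and the grasp point (between the pads) lies 51 mm ahead of it (r.nose_length is the distance from the TCP to the fingertips, in m); z points along the fingers, y is the direction in which the jaws open and shut (so a half turn about z gives the same grasp; the last joint's range is limited). The gripper opens to 87 mm and grips with 3 to 60 N. Pads are 19 mm wide; open, the fingers measure 117 mm over their backs; the gripper's body (75 mm by 190 mm) begins 51 mm behind the grasp point.
Start: joints at [-51.131, 22.042, 0.453, 0, -68.411, -14.817], TCP at [0.255, -0.571, 0.292] pointing down, gripper open.
Joint ranges: [-179.83, 179.83], [-69.29, 118.12], [-61.27, 80.66], [-181.25, 117.63], [-171.15, -9.14], [-177.46, 177.46]. Speed limits (degrees/s): [159.86, 159.86, 180, 180, 180, 180].

### API

Orientations are given as a 3x3 rotation matrix whose columns are the frame's x, y, z axes.
In Python, from station import telemetry, capture, order, r gives the robot as it stands.
- The arm moves only by the tool drive_tool, never from a script. Its argument "series" is a list of rows, each a list of 4 numbers: the shift along the tool's x, y, z as a fraction of full scale, then the turn about the tool's z as a fraction of full scale. In form: [[dx, dy, dz, turn], ...]. A call has 1 to 10 rows; each row is the pose to reach, as a shift and turn from the pose commanded when the call began, along the tool's axes at that moment; what a row does not reach only later rows make up. Full scale, the value 1, is 0.12 m for a shift and 2 rad for a turn. A row lasts 1/8 s, in which the tool goes at most 62.5 mm and 10.7 degrees, less where a joint would pass 70% of its speed; a pose out of reach is approached as far as the arm can. A call with a number of a shift or a turn outside -1 to 1 is refused whole. A call with a gripper value outside its range is refused whole. "fingers" is the finger opening in mm, from 0 to 87, set as the call begins (left out, the last holds). The fingers move at their own pace and stop on an object; the grip force is fixed at half the most. Time passes only in rows, so rows that repeat a pose let the fingers close. It gives the time, the measured TCP pose, the force and the opening at its end, in the units of the state.
- telemetry.sense(): the state, without advancing time (a new reading comes with each control period).
- capture(name): name is "scene" or "top" or "wrist"; returns a dict with "color" (400x640x3 uint8, blue, green, red), "fx", "fy", "cx", "cy" (pixels), "eye" and "attitude" of the camera in the world; the wrist camera has in their place "mount" (4x4, takes a point from camera to tool coordinates, whose origin is the TCP and whose axes are the flange's). Camera axes: x right, y up, looking along -z (the intrinsics and any distortion apply to the point x, -y, -z); pixel columns grow to the right and rows downward; lengths in m; the calibration is good to about 2 mm. A picture is of the moment at which its call begins: read the wrist's pose just before it. There is no depth.
- order.finish_job(): hands the job in, once; it reports no verdict.
The state is a dict: "time_s": time; "joints": joint angles; "joint_velocities": joint speeds; "effort": joint torques, N m; "tcp_pos": TCP position; "ee_rot": TCP orientation; "wrist_force": force on the tool from outside, world axes, zero at the start; "moment": the same for the moment, N m; "gripper_width": opening from 0.0 (shut) to 1.0 (fully open).
Only numpy, scipy, OpenCV 4.12 (cv2) and the standard library are available. Lean on these libraries where they do the work, as an engineer would, in place of code of your own. Each camera call takes 0.05 s, during which the arm holds its last target. There are 200 camera calls.

## Working session

There is one attempt and no reset: what is moved stays moved. The work goes in short steps, Python scripts to look and compute and a tool call to move; the robot and the scene stay as the last step left them, time stands still between calls to the robot, and variables do not carry over. Pictures are saved under pics/ and viewed, about 8 in all and at most 12, crops included, and the job is handed in when it is done.

Besides the shell and the picture viewer there is one more tool, called after "Call:" by a JSON object that holds its "api" and its "payload". drive_tool: Moves the arm, as the interface text tells. Shift numbers are shares of 0.12 m and turn numbers shares of 2 rad, none past 1 either way. Its arguments: {"type":"object","properties":{"series":{"type":"array","items":{"type":"array","items":{"type":"number","minimum":-1,"maximum":1}}},"fingers":{"type":"number"}},"required":["series"]}

```bash
ls; mkdir -p pics; python3 - <<'E'
from station import telemetry, capture, order, r
import cv2,pickle,numpy as np
s=telemetry.sense();print(s)
print(r.nose_length)
for n in("scene","top"):
    c=capture(n);pickle.dump(c,open(n+'.pkl','wb'));cv2.imwrite(f'pics/{n}.png',c['color'])
    print(n,{k:v for k,v in c.items() if k!='color'})
E
```

```text
pics
{'time_s': 0.0, 'joints': array([-5.11298105e+01,  2.20890878e+01,  3.78592599e-01, -2.98008748e-02,
       -6.84086186e+01, -1.48171086e+01]), 'joint_velocities': array([ 0.03929044,  0.04053342,  0.01792504, -0.06954765, -0.05610436,
       -0.05780622]), 'effort': array([-1.02445891e-03, -3.90659273e+01,  1.87404406e+01,  4.21986312e+00,
        1.10150772e-02, -1.91664330e-04]), 'tcp_pos': array([ 0.25458449, -0.57030143,  0.29116684]), 'ee_rot': array([[-9.13246419e-01, -4.07406575e-01, -9.28080554e-04],
       [-4.07407627e-01,  9.13244398e-01,  1.92205759e-03],
       [ 6.45054684e-05,  2.13341930e-03, -9.99997722e-01]]), 'wrist_force': array([-0.68011736,  0.73670186,  0.85404796]), 'moment': array([-0.02760492, -0.05567492, -0.04467894]), 'gripper_width': 1.0013517429613794}
0.0697
scene {'fx': 448.7037730100115, 'fy': 448.7037730100115, 'cx': 317.46293922278403, 'cy': 205.71705838429716, 'eye': array([ 1.4312882 , -0.03940215,  0.91854244]), 'attitude': array([[ 0.07979568, -0.67402334,  0.73438763],
       [ 0.99676901,  0.06073507, -0.05256217],
       [-0.00917496,  0.73620907,  0.67669197]])}
top {'fx': 406.5966979949586, 'fy': 406.5966979949586, 'cx': 323.5079073229975, 'cy': 195.08589963059524, 'eye': array([0.40124044, 0.01181533, 1.0898313 ]), 'attitude': array([[ 0.0040526 ,  0.99193843, -0.12665596],
       [-0.99990743,  0.00237451, -0.01339735],
       [-0.0129886 ,  0.12669853,  0.99185623]])}
```

View pics/top.png

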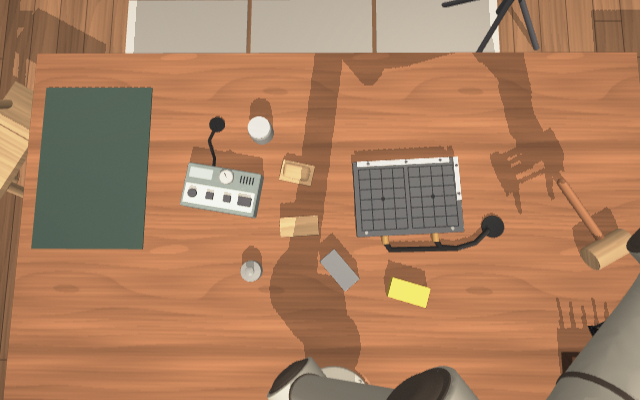

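View pics/scene.png

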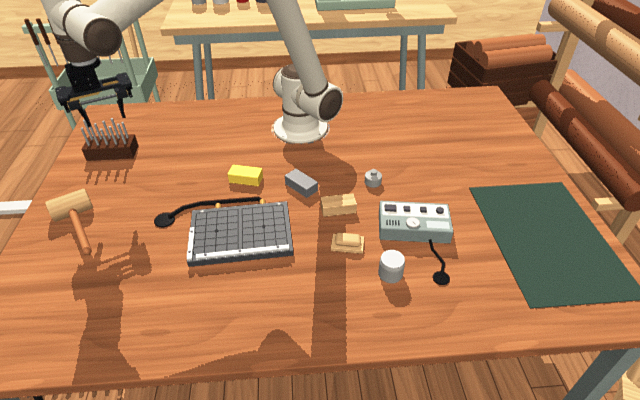

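The top view shows the control box at about (222,190) and the plate at (408,197), with the stops along its far and right edges. There are two beech pieces: (299,226) is a plain block, and (296,171) has a foot and hump, so it is the mould. The grey piece (339,270) and the yellow one (409,292) are look-alikes. The plain block at (299,226) fits the blank, and I'll confirm that in an enlarged crop.

```bash
python3 - <<'E'
import cv2,pickle,numpy as np
im=pickle.load(open('top.pkl','rb'))['color']
a=cv2.resize(im[145:245,175:335],None,fx=5,fy=5,interpolation=cv2.INTER_CUBIC)
cv2.imwrite('pics/c1.png',a)
b=cv2.resize(im[145:250,340:475],None,fx=5,fy=5,interpolation=cv2.INTER_CUBIC)
cv2.imwrite('pics/c2.png',b)
E
```

```text
(no output)
```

View pics/c1.png

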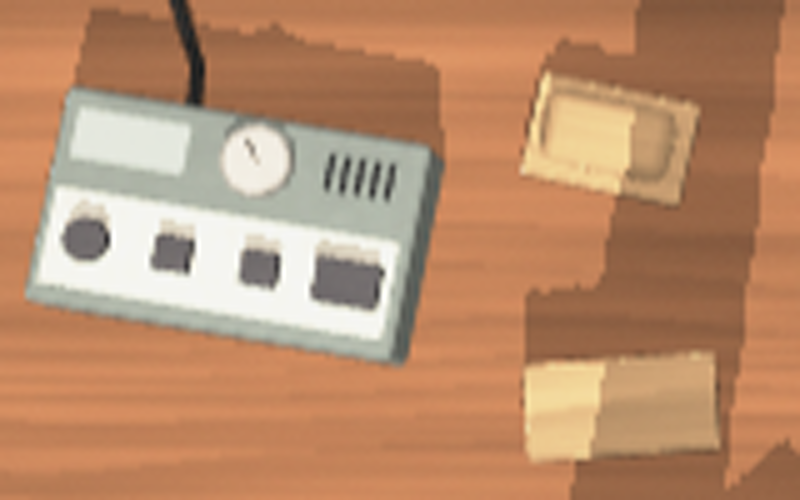

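View pics/c2.png

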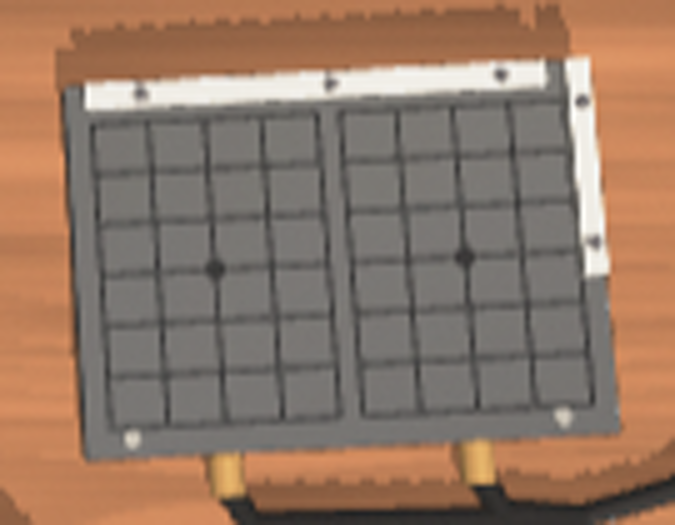

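The crop confirms it: the plain block at crop (620,407) is the blank, and the mould at (610,138) has a hump. The keys are at crop (86,239), (173,253), (260,267) and (346,282). The plate's corners and both stops are clear in the second crop.

```bash
cat > h.py <<'E'
import numpy as np,pickle
from scipy.optimize import least_squares
def ray(c,px,R=None,eye=None):
    R=c['attitude'] if R is None else R; eye=c['eye'] if eye is None else eye
    p=np.atleast_2d(px).astype(float)
    d=np.c_[(p[:,0]-c['cx'])/c['fx'],-(p[:,1]-c['cy'])/c['fy'],-np.ones(len(p))]@np.asarray(R).T
    return np.asarray(eye),d
def onz(c,px,z,**k):
    e,d=ray(c,px,**k); return e+d*((np.asarray(z)-e[2])/d[:,2])[:,None]
def pose2(w,l):
    "fit x,y,yaw: world xy w from local xy l"
    w=np.array(w)[:,:2];l=np.array(l);
    f=lambda q:((l@np.array([[np.cos(q[2]),np.sin(q[2])],[-np.sin(q[2]),np.cos(q[2])]])+q[:2])-w).ravel()
    s=least_squares(f,[*w.mean(0),0]);return s.x,(s.fun.reshape(-1,2)*1000).round(1)
def crop(p,x0,y0,k): return (np.array(p)+.5)/k-.5+[x0,y0]
def tf(q,l):
    c,s=np.cos(q[2]),np.sin(q[2]);l=np.atleast_2d(l);return l@np.array([[c,s],[-s,c]])+q[:2]
def to_tool(s,target):
    "world target TCP pos -> tool-axis shift fraction"
    return np.array(s['ee_rot']).T@(np.array(target)-s['tcp_pos'])/.12
E
python3 - <<'E'
from h import *
c=pickle.load(open('top.pkl','rb'))
K=onz(c,crop([(86,239),(173,253),(260,267),(346,282)],175,145,5),.057)
q,e=pose2(K,[(-.022,y) for y in(.069,.023,-.023,-.069)]);print('box',q,np.degrees(q[2]),e.tolist());print('keys',tf(q,[(-.022,y) for y in(.069,.023,-.023,-.069)]).round(4).tolist())
C=onz(c,crop([(70,90),(442,158),(405,362),(27,300)],175,145,5),.048)
print('boxcorner',pose2(C,[(.0575,.098),(.0575,-.098),(-.0575,-.098),(-.0575,.098)]))
B=onz(c,crop([(524,365),(714,352),(719,450),(530,462)],175,145,5),.036)
q,e=pose2(B,[(.025,.05),(.025,-.05),(-.025,-.05),(-.025,.05)]);print('blank',q,np.degrees(q[2]),e.tolist())
P=onz(c,crop([(62,88),(621,432),(87,460)],340,145,5),.022)
q,e=pose2(P,[(.1,.14),(-.1,-.14),(-.1,.14)]);print('plate',q,np.degrees(q[2]),e.tolist())
print('home',tf(q,(.06,-.075)))
print(tf(q,[(.085,-.125),(.098,.1)]), onz(c,crop([(592,57),(87,84)],340,145,5),.032))
E
```

```text
box [ 0.55015867  0.29371746 -0.1607572 ] -9.210709228492814 [[0.2, 0.5], [-0.0, 0.3], [-0.2, 0.0], [0.0, -0.9]]
keys [[0.5395, 0.3653], [0.5321, 0.3199], [0.5248, 0.2745], [0.5174, 0.2291]]
boxcorner (array([ 0.54709679,  0.29025573, -0.16595175]), array([[ 0.7, -2.5],
       [ 4.1,  0.4],
       [-2.9,  2.8],
       [-2. , -0.7]]))
blank [0.4548873  0.08934744 0.06894173] 3.950070222913018 [[-0.2, 0.5], [-0.4, -0.5], [0.4, -1.1], [0.1, 1.1]]
plate [ 0.53568509 -0.19499899  0.0585661 ] 3.3555904517482342 [[0.9, 0.2], [-0.0, -0.7], [-0.9, 0.6]]
home [[ 0.59997217 -0.26635845]]
[[ 0.62785594 -0.31480941]
 [ 0.62766381 -0.08943424]] [[ 0.64135634 -0.32910695  0.032     ]
 [ 0.62646469 -0.06223289  0.032     ]]
```

Call:
{"api": "drive_tool", "payload": {"series": [[-0.64,0.81,0.75,-0.497],[-0.64,0.81,0.75,-0.497],[-0.64,0.81,0.75,-0.497],[-0.64,0.81,0.75,-0.497],[-0.64,0.81,0.75,-0.497],[-0.64,0.81,0.75,-0.497],[-0.64,0.81,0.75,-0.497]], "fingers": 0}}

```text
time_s: 0.98
tcp_pos: [0.2851, -0.4504, 0.2019]
ee_rot: [[-0.157, -0.988, -0.001], [-0.988, 0.157, 0.001], [-0.001, 0.001, -1.0]]
wrist_force: [-0.1, -0.7, -0.3]
gripper_width: 0.285
```

As predicted, the tool is at (0.285, -0.450, 0.202), so I'll travel to above the wake key.

Call:
{"api": "drive_tool", "payload": {"series": [[-0.5,-0.15,0,0],[-1,-0.3,0,0],[-1,-0.3,0,0]]}}

```text
time_s: 1.35
tcp_pos: [0.3408, -0.335, 0.2024]
ee_rot: [[-0.152, -0.988, 0.0], [-0.988, 0.152, 0.0], [-0.0, -0.0, -1.0]]
wrist_force: [-0.3, 0.3, 0.4]
gripper_width: 0.02
```

Call:
{"api": "drive_tool", "payload": {"series": [[-0.5,-0.15,0,0],[-1,-0.3,0,0],[-1,-0.3,0,0]]}}

```text
time_s: 1.72
tcp_pos: [0.3955, -0.2227, 0.2025]
ee_rot: [[-0.152, -0.988, 0.001], [-0.988, 0.152, -0.0], [0.0, -0.001, -1.0]]
wrist_force: [-0.5, 0.1, 0.9]
gripper_width: 0.005
```

Call:
{"api": "drive_tool", "payload": {"series": [[-0.5,-0.1,0,0],[-1,-0.2,0,0],[-1,-0.2,0,0]]}}

```text
time_s: 2.1
tcp_pos: [0.4377, -0.1085, 0.2024]
ee_rot: [[-0.153, -0.988, 0.001], [-0.988, 0.153, -0.0], [-0.0, -0.001, -1.0]]
wrist_force: [0.1, 0.6, -0.8]
gripper_width: 0.005
```

Call:
{"api": "drive_tool", "payload": {"series": [[-0.5,-0.1,0,0],[-1,-0.2,0,0],[-1,-0.2,0,0]]}}

```text
time_s: 2.48
tcp_pos: [0.4804, 0.0058, 0.2022]
ee_rot: [[-0.155, -0.988, 0.001], [-0.988, 0.155, -0.0], [-0.0, -0.001, -1.0]]
wrist_force: [0.5, -0.8, -0.2]
gripper_width: 0.004
```

Call:
{"api": "drive_tool", "payload": {"series": [[-0.5,0,0,0],[-1,0,0,0],[-1,0,0,0]]}}

```text
time_s: 2.85
tcp_pos: [0.4986, 0.124, 0.202]
ee_rot: [[-0.155, -0.988, 0.0], [-0.988, 0.155, -0.0], [0.0, -0.0, -1.0]]
wrist_force: [0.0, -1.2, 1.0]
gripper_width: 0.006
```

Call:
{"api": "drive_tool", "payload": {"series": [[-0.5,0,0,0],[-1,0,0,0],[-1,0,0,0],[-1,0,0,0]]}}

```text
time_s: 3.35
tcp_pos: [0.5164, 0.2394, 0.2016]
ee_rot: [[-0.159, -0.987, -0.002], [-0.987, 0.159, -0.001], [0.002, 0.002, -1.0]]
wrist_force: [-0.1, -0.3, -0.5]
gripper_width: 0.002
```

```bash
python3 - <<'E'
from station import telemetry, capture
import cv2,pickle
from h import *
s=telemetry.sense();w=capture('wrist')
pickle.dump((s,w),open('w1.pkl','wb'));cv2.imwrite('pics/w1.png',w['color'])
print(s['tcp_pos'],s['ee_rot'],s['joints'],s['wrist_force'],w['mount'],w['fx'],w['cx'],w['cy'])
print(to_tool(s,[.5395,.3653,.15]))
E
```

```text
[0.51636407 0.23938004 0.20155874] [[-0.15909285 -0.98726159 -0.00200569]
 [-0.98726224  0.1590957  -0.0013507 ]
 [ 0.00165259  0.00176526 -0.99999708]] [ 4.11703837e+01  2.13752254e+01 -1.46829253e+01 -2.14797019e-02
 -5.40793018e+01 -5.03121034e+01] [-0.07161065 -0.34657593 -0.52262041] [[-5.17924415e-04  9.61463370e-01  2.74932574e-01  7.52728729e-02]
 [ 9.99999748e-01  6.31639950e-04 -3.25077489e-04 -5.75179457e-04]
 [-4.86208495e-04  2.74932337e-01 -9.61463454e-01 -9.24938410e-02]
 [ 0.00000000e+00  0.00000000e+00  0.00000000e+00  1.00000000e+00]] 284.3758689413995 318.18191767485797 196.50605019652164
[-1.06734988 -0.02415752  0.42785089]
```

View pics/w1.png

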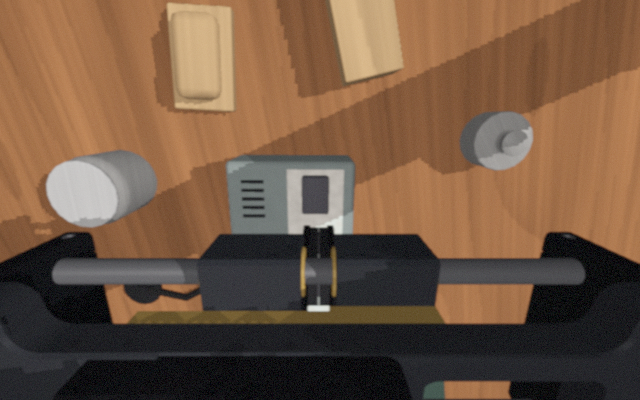

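The wrist view shows the start key at (315,195), the box's right edge from (228,157) to (353,156), and the blank's end at (344,82)–(402,68). I'll cross-check the position with this view.

```bash
cat >> h.py <<'E'
def wonz(s,w,px,z):
    M=np.array(w['mount']);R=np.array(s['ee_rot'])
    return onz(w,px,z,R=R@M[:3,:3],eye=s['tcp_pos']+R@M[:3,3])
E
python3 - <<'E'
from h import *
s,w=pickle.load(open('w1.pkl','rb'))
print(wonz(s,w,[(315,195)],.057),'exp .5174 .2291')
print(wonz(s,w,[(344,82),(402,68)],.036),tf([.4549,.0893,.069],[(.025,.05),(-.025,.05)]))
print(wonz(s,w,[(228,157),(353,156)],.048),tf([.5502,.2937,-.1608],[(.0575,-.098),(-.0575,-.098)]))
E
```

```text
[[0.51787494 0.22993812 0.057     ]] exp .5174 .2291
[[0.47859675 0.14157829 0.036     ]
 [0.42918978 0.13848266 0.036     ]] [[0.47639325 0.14090465]
 [0.42651223 0.13745739]]
[[0.58710217 0.18666714 0.048     ]
 [0.480211   0.20310733 0.048     ]] [[0.59126764 0.18775804]
 [0.4777512  0.20617045]]
```

Call:
{"api": "drive_tool", "payload": {"series": [[-0.5,-0.01,0,0],[-1,-0.02,0,0],[-1,-0.02,0,0],[-1,-0.02,0.3,0],[-1,-0.02,0.4,0],[-1,-0.02,0.4,0]]}}

```text
time_s: 4.15
tcp_pos: [0.5375, 0.358, 0.1537]
ee_rot: [[-0.158, -0.987, -0.002], [-0.987, 0.158, -0.002], [0.002, 0.001, -1.0]]
wrist_force: [0.0, -0.7, -0.6]
gripper_width: 0.006
```

Call:
{"api": "drive_tool", "payload": {"series": [[-0.06,0,0,0],[-0.06,0,0.1,0],[-0.06,0,0.2,0],[-0.06,0,0.25,0],[-0.06,0,0.27,0],[-0.06,0,0.27,0],[-0.06,0,0.27,0]]}}

```text
time_s: 5.03
tcp_pos: [0.5381, 0.3668, 0.1223]
ee_rot: [[-0.156, -0.988, -0.001], [-0.988, 0.156, -0.001], [0.001, 0.001, -1.0]]
wrist_force: [-3.0, -0.3, 4.4]
gripper_width: 0.006
```

Call:
{"api": "drive_tool", "payload": {"series": [[0,0,0.015,0],[0,0,0.015,0],[0,0,0.015,0]]}}

```text
time_s: 5.4
tcp_pos: [0.5382, 0.3668, 0.1221]
ee_rot: [[-0.156, -0.988, -0.0], [-0.988, 0.156, -0.001], [0.001, 0.0, -1.0]]
wrist_force: [-5.8, -2.8, 12.2]
gripper_width: 0.006
```

Call:
{"api": "drive_tool", "payload": {"series": [[0,0,-0.15,0],[0,0,-0.3,0],[0.4,-0.01,-0.3,0],[0.78,-0.01,-0.3,0],[0.78,-0.01,-0.3,0],[0.78,-0.01,-0.1,0],[0.78,-0.01,-0.04,0],[0.78,-0.01,0,0],[0.78,-0.01,0,0],[0.78,-0.01,0,0]]}}

```text
time_s: 6.65
tcp_pos: [0.5251, 0.2746, 0.1221]
ee_rot: [[-0.155, -0.988, 0.0], [-0.988, 0.155, -0.001], [0.001, -0.0, -1.0]]
wrist_force: [-4.6, -1.5, 9.5]
gripper_width: 0.005
```

Call:
{"api": "drive_tool", "payload": {"series": [[0,0,-0.15,0],[0,0,-0.3,0],[0,0,-0.3,0],[0.385,0,-0.3,0],[0.385,0,-0.3,0],[0.385,0,-0.1,0],[0.385,0,-0.04,0],[0.385,0,0,0],[0.385,0,0,0],[0.385,0,0,0]]}}

```text
time_s: 7.9
tcp_pos: [0.5175, 0.2288, 0.122]
ee_rot: [[-0.155, -0.988, -0.001], [-0.988, 0.155, -0.001], [0.002, 0.001, -1.0]]
wrist_force: [-6.5, -2.1, 11.8]
gripper_width: 0.006
```

Call:
{"api": "drive_tool", "payload": {"series": [[0,0,-0.3,0],[0,0,-0.6,0],[0.5,0.15,-0.65,-0.06],[1,0.33,-0.65,-0.114],[1,0.33,-0.65,-0.114],[1,0.33,-0.65,-0.114],[1,0.33,-0.65,-0.114]], "fingers": 75}}

```text
time_s: 8.78
tcp_pos: [0.4611, 0.1176, 0.1982]
ee_rot: [[0.072, -0.997, 0.001], [-0.997, -0.072, 0.0], [-0.0, -0.001, -1.0]]
wrist_force: [0.3, 0.7, -0.7]
gripper_width: 0.717
```

```bash
python3 - <<'E'
from station import telemetry, capture
import cv2,pickle
from h import *
s=telemetry.sense();w=capture('wrist')
pickle.dump((s,w),open('w2.pkl','wb'));cv2.imwrite('pics/w2.png',w['color'])
print(s['tcp_pos'],np.degrees(np.arctan2(s['ee_rot'][1][1],s['ee_rot'][0][1])))
print(to_tool(s,[.456,.0895,.084]))
E
```

```text
[0.46108733 0.11757111 0.19822887] -175.88480833978733
[0.23067818 0.06015997 0.95174285]
```

View pics/w2.png

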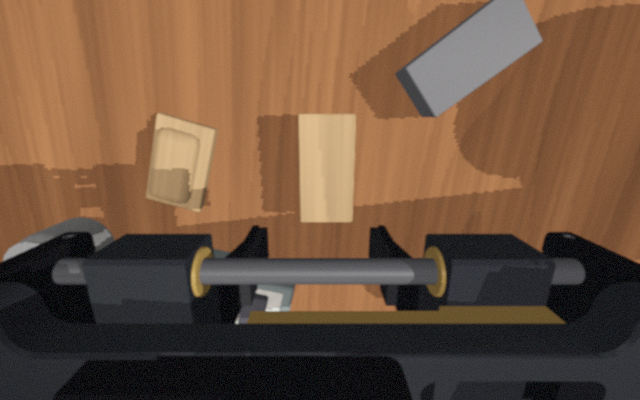

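The blank's corners are at (299,114), (355,114), (353,222) and (300,222), almost aligned with the tool.

```bash
python3 - <<'E'
from h import *
s,w=pickle.load(open('w2.pkl','rb'))
B=wonz(s,w,[(299,114),(355,114),(353,222),(300,222)],.036)
q,e=pose2(B,[(.025,-.05),(-.025,-.05),(-.025,.05),(.025,.05)]);print(q,np.degrees(q[2]),e.tolist())
print(to_tool(s,[*q[:2],.084]))
E
```

```text
[0.45592001 0.09043059 0.07430735] 4.2574975391290755 [[0.9, -0.3], [-0.9, -0.6], [0.3, 0.4], [-0.3, 0.5]]
[0.2228954  0.06026829 0.95174597]
```

Call:
{"api": "drive_tool", "payload": {"series": [[0.225,0.06,0,0],[0.225,0.06,0.3,0],[0.225,0.06,0.6,0],[0.225,0.06,0.85,0],[0.225,0.06,0.95,0],[0.225,0.06,0.95,0]]}}

```text
time_s: 9.57
tcp_pos: [0.4551, 0.0893, 0.0835]
ee_rot: [[0.072, -0.997, -0.001], [-0.997, -0.072, -0.001], [0.001, 0.001, -1.0]]
wrist_force: [0.2, -0.6, -0.4]
gripper_width: 0.86
```

Call:
{"api": "drive_tool", "payload": {"series": [[0,0,0,0],[0,0,0,0],[0,0,0,0],[0,0,0,0],[0,0,0,0],[0,0,0,0]], "fingers": 0}}

```text
time_s: 10.32
tcp_pos: [0.4552, 0.0892, 0.0847]
ee_rot: [[0.071, -0.997, 0.001], [-0.997, -0.071, 0.001], [-0.0, -0.001, -1.0]]
wrist_force: [-0.9, 0.6, 5.6]
gripper_width: 0.576
```

Call:
{"api": "drive_tool", "payload": {"series": [[0,0,-0.1,0],[0,0,-0.3,0],[0,0,-0.5,0],[0,0,-0.7,0],[0,0,-0.7,0]]}}

```text
time_s: 10.95
tcp_pos: [0.4555, 0.0893, 0.1698]
ee_rot: [[0.071, -0.997, 0.004], [-0.997, -0.071, 0.002], [-0.002, -0.004, -1.0]]
wrist_force: [0.5, 0.7, -1.2]
gripper_width: 0.572
```

Call:
{"api": "drive_tool", "payload": {"series": [[0.5,-0.18,0,0],[1,-0.37,0,0],[1,-0.37,0,0]]}}

```text
time_s: 11.32
tcp_pos: [0.5079, -0.0308, 0.1666]
ee_rot: [[0.065, -0.998, -0.002], [-0.998, -0.065, -0.001], [0.0, 0.002, -1.0]]
wrist_force: [-0.3, -0.5, -1.6]
gripper_width: 0.572
```

Call:
{"api": "drive_tool", "payload": {"series": [[0.4,-0.18,0,0],[0.8,-0.37,0,0],[0.8,-0.37,0,0],[0.8,-0.37,0,0],[0.8,-0.37,0,0]]}}

```text
time_s: 11.95
tcp_pos: [0.5579, -0.1191, 0.1676]
ee_rot: [[0.072, -0.997, -0.001], [-0.997, -0.072, 0.0], [-0.0, 0.001, -1.0]]
wrist_force: [-1.0, -0.6, -2.1]
gripper_width: 0.571
```

```bash
python3 - <<'E'
from station import telemetry, capture
import cv2,pickle
from h import *
s=telemetry.sense();w=capture('wrist')
pickle.dump((s,w),open('w3.pkl','wb'));cv2.imwrite('pics/w3.png',w['color'])
print(s['tcp_pos'],np.degrees(np.arctan2(s['ee_rot'][1][1],s['ee_rot'][0][1])))
E
```

```text
[ 0.55792582 -0.11905668  0.16764988] -175.84885494662012
```

View pics/w3.png

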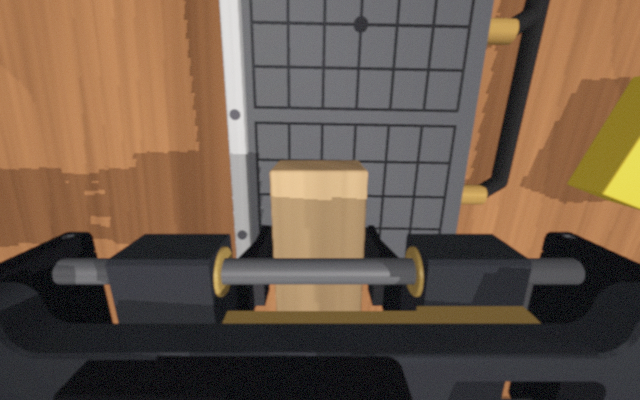

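The stop's outer edge runs from (219,0) to (232,150) and the plate's near edge from (492,0) to (466,180). The blank sits square in the jaws.

```bash
python3 - <<'E'
from h import *
s,w=pickle.load(open('w3.pkl','rb'))
# sub-pixel edges by gradient along rows
g=w['color'][:,:,:].astype(float).mean(2)
import cv2
g=cv2.GaussianBlur(g,(3,3),0); d=np.gradient(g,axis=1)
def edge(r,a,b,sgn):
    x=np.arange(a,b);v=np.maximum(sgn*d[r,a:b],0)**2;return (x*v).sum()/v.sum()
rows=range(10,150,10)
def fit(a0,a1,sgn,z):
    P=[(edge(r,int(a0+(a1-a0)*r/150)-6,int(a0+(a1-a0)*r/150)+7,sgn),r) for r in rows]
    W=wonz(s,w,P,z)[:,:2]; p=np.polyfit(W[:,1],W[:,0],1);return p,(np.std(W[:,0]-np.polyval(p,W[:,1]))*1e3)
o=fit(219,232,1,.032);i=fit(492,470,0+1,.022)
q=[.5357,-.195,.0586]
for n,f,x in(('stop',o,.098),('near',i,-.1)):
    p=f[0];yaw=-np.arctan(p[0]); yy=-.24
    # expected x on that line per top-view pose, at y
    e=tf(q,(x,0))[0]; ex=e[0]-np.tan(q[2])*(yy-e[1])
    print(n,np.degrees(yaw),f[1],'x at y=-.24',np.polyval(p,yy),'exp',ex)
# blank in hand: top front corners
print('blank front',(wonz(s,w,[(272,168),(367,168)],.1205)-s['tcp_pos'])@s['ee_rot'])
E
```

```text
stop 3.0884717022668506 0.044793497055295936 x at y=-.24 0.6369073974265479 exp 0.636508527734377
near 3.1960102693987134 0.2971851122427727 x at y=-.24 0.44006787186652674 exp 0.438168078590798
blank front [[ 0.05020314 -0.02344657  0.04710278]
 [ 0.05016317  0.02371722  0.04716487]]
```

Call:
{"api": "drive_tool", "payload": {"series": [[0.4,-0.06,0,0],[0.8,-0.12,0,0.009],[0.8,-0.12,0.1,0.009],[0.8,-0.12,0.1,0.009]]}}

```text
time_s: 12.5
tcp_pos: [0.5786, -0.2139, 0.1546]
ee_rot: [[0.053, -0.999, -0.004], [-0.999, -0.053, 0.001], [-0.001, 0.003, -1.0]]
wrist_force: [-0.2, 0.1, -1.7]
gripper_width: 0.572
```

Call:
{"api": "drive_tool", "payload": {"series": [[0.15,0,0,0],[0.3,0,0.1,0],[0.3,0,0.25,0],[0.3,0,0.34,0],[0.3,0,0.36,0],[0.3,0,0.36,0],[0.3,0,0.36,0]]}}

```text
time_s: 13.38
tcp_pos: [0.5822, -0.2507, 0.1135]
ee_rot: [[0.054, -0.999, 0.001], [-0.999, -0.054, -0.0], [0.0, -0.001, -1.0]]
wrist_force: [-0.8, 0.3, -1.0]
gripper_width: 0.573
```

Call:
{"api": "drive_tool", "payload": {"series": [[0,0,0.03,0],[0,0,0.045,0],[0,0,0.053,0],[0,0,0.053,0],[0,0,0.053,0]]}}

```text
time_s: 14.0
tcp_pos: [0.5818, -0.2509, 0.1068]
ee_rot: [[0.053, -0.999, 0.0], [-0.999, -0.053, -0.0], [0.0, -0.0, -1.0]]
wrist_force: [-1.4, -0.1, 2.2]
gripper_width: 0.576
```

Call:
{"api": "drive_tool", "payload": {"series": [[0,-0.03,0,0],[0,-0.06,0,0],[0,-0.09,0,0],[0,-0.11,0,0],[0,-0.125,0,0],[0,-0.135,0,0],[0,-0.135,0,0],[0,-0.135,0,0]]}}

```text
time_s: 15.0
tcp_pos: [0.5982, -0.2502, 0.1068]
ee_rot: [[0.053, -0.999, 0.0], [-0.999, -0.053, -0.0], [0.0, -0.0, -1.0]]
wrist_force: [-2.1, 0.1, 4.7]
gripper_width: 0.573
```

Call:
{"api": "drive_tool", "payload": {"series": [[0,-0.01,0,0],[0,-0.015,0,0],[0,-0.02,0,0],[0,-0.02,0,0],[0,-0.02,0,0]]}}

```text
time_s: 15.62
tcp_pos: [0.5994, -0.2501, 0.1068]
ee_rot: [[0.053, -0.999, -0.003], [-0.999, -0.053, -0.0], [-0.0, 0.003, -1.0]]
wrist_force: [-5.6, 0.0, 7.4]
gripper_width: 0.568
```

Call:
{"api": "drive_tool", "payload": {"series": [[0.03,0,0,0],[0.06,0,0,0],[0.09,0,0,0],[0.11,0,0,0],[0.125,0,0,0],[0.135,0,0,0],[0.135,0,0,0],[0.135,0,0,0]]}}

```text
time_s: 16.62
tcp_pos: [0.6002, -0.2645, 0.1069]
ee_rot: [[0.054, -0.999, -0.003], [-0.999, -0.054, 0.002], [-0.002, 0.003, -1.0]]
wrist_force: [-5.4, 6.3, 9.7]
gripper_width: 0.573
```

Call:
{"api": "drive_tool", "payload": {"series": [[0.01,0,0,0],[0.02,0,0,0],[0.02,0,0,0],[0.02,0,0,0]]}}

```text
time_s: 17.12
tcp_pos: [0.6004, -0.2669, 0.1069]
ee_rot: [[0.054, -0.999, -0.003], [-0.999, -0.054, 0.002], [-0.002, 0.003, -1.0]]
wrist_force: [-5.7, 6.3, 8.9]
gripper_width: 0.573
```

Call:
{"api": "drive_tool", "payload": {"series": [[0.01,0,-0.004,0],[0.02,0,-0.004,0],[0.02,0,-0.004,0],[0.02,0,-0.004,0]]}}

```text
time_s: 17.62
tcp_pos: [0.6004, -0.2683, 0.1069]
ee_rot: [[0.054, -0.999, -0.004], [-0.999, -0.054, 0.003], [-0.004, 0.003, -1.0]]
wrist_force: [-5.1, 8.9, 7.6]
gripper_width: 0.572
```

Call:
{"api": "drive_tool", "payload": {"series": [[0.01,-0.01,0,0],[0.02,-0.02,0,0],[0.02,-0.02,0,0],[0.02,-0.02,0,0],[0.02,-0.02,0,0]]}}

```text
time_s: 18.25
tcp_pos: [0.6009, -0.2687, 0.1069]
ee_rot: [[0.053, -0.999, -0.009], [-0.999, -0.053, 0.007], [-0.007, 0.009, -1.0]]
wrist_force: [-10.6, 16.0, 14.3]
gripper_width: 0.574
```

```bash
python3 - <<'E'
from station import telemetry, capture
import cv2
from h import *
s=telemetry.sense();print(s['tcp_pos'],s['wrist_force'],s['moment'])
t=capture('top')['color'];c=capture('scene')['color']
a=cv2.resize(t[145:245,400:480],(480,600),interpolation=cv2.INTER_CUBIC)
b=cv2.resize(c[190:290,175:228],(318,600),interpolation=cv2.INTER_CUBIC)
cv2.imwrite('pics/end.png',np.hstack([a,b]))
E
```

```text
[ 0.6009007  -0.26868051  0.1069435 ] [-10.62016131  16.04378821  14.34146759] [4.75799777 2.80794403 0.01287494]
```

View pics/end.png

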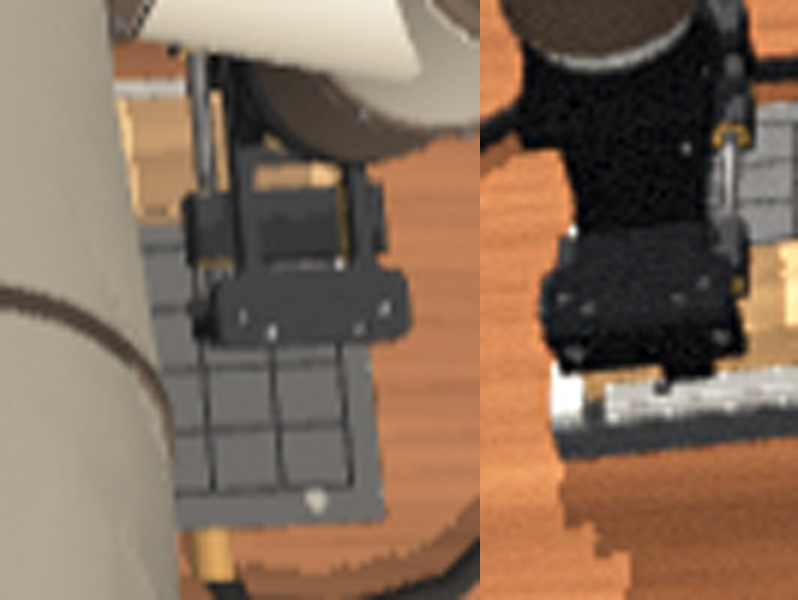

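The views are partly hidden by the arm. The blank's right end meets the white short stop at panel pixel (585,385), and its far side meets the long stop. I'll check from the wrist.

```bash
python3 - <<'E'
from station import telemetry, capture
import cv2,pickle
from h import *
s=telemetry.sense();w=capture('wrist');pickle.dump((s,w),open('w4.pkl','wb'))
print(s['wrist_force'])
cv2.imwrite('pics/w4.png',cv2.resize(w['color'][90:270,200:440],None,fx=3.3,fy=3.3,interpolation=cv2.INTER_CUBIC))
E
```

```text
[-10.39685298  16.40989004  14.34939671]
```

View pics/w4.png

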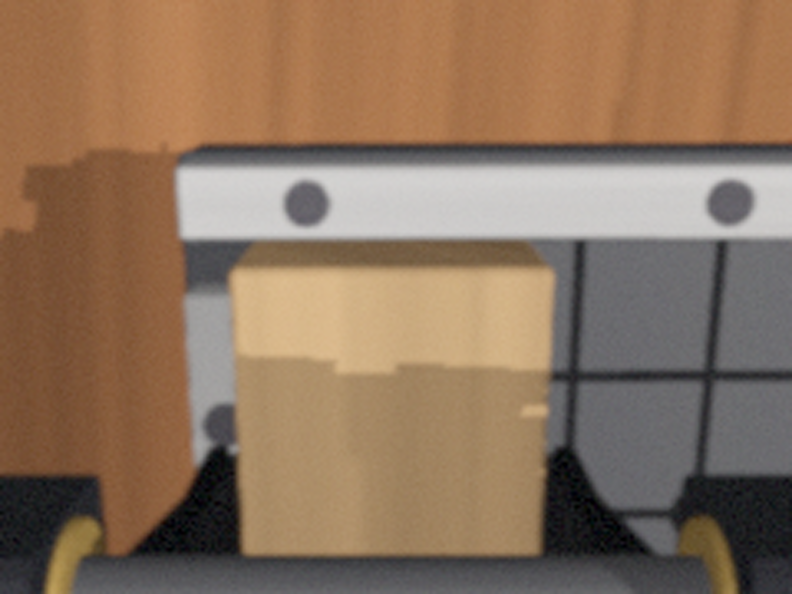

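The blank's end face meets the short stop along its whole width (crop row 240) and is parallel to it. Its left side meets the long stop. I'll hold briefly, then hand in.

Call:
{"api": "drive_tool", "payload": {"series": [[0,0,0,0],[0,0,0,0],[0,0,0,0],[0,0,0,0]]}}

```text
time_s: 18.9
tcp_pos: [0.6009, -0.2687, 0.107]
ee_rot: [[0.053, -0.999, -0.009], [-0.999, -0.053, 0.007], [-0.007, 0.009, -1.0]]
wrist_force: [-9.3, 16.4, 14.4]
gripper_width: 0.573
```

```bash
python3 -c "
from station import telemetry,order
s=telemetry.sense();print(s['time_s'],s['tcp_pos'],s['wrist_force'],s['gripper_width']);print(order.finish_job())"
```

```text
18.9 [ 0.60092023 -0.2686674   0.10697942] [-9.3254787  16.37799099 14.44814122] 0.5730375024573856
the job is handed in; nothing more can be done
None
```

The job is handed in at 18.9 s with the blank held in the corner. I pressed the wake, right zone and start keys one at a time, with about 9 to 12 N on the wrist at each. I then gripped the plain beech blank, set it on the plate and slid it against the long stop and then the short one.

**Last checks:** The wrist force was steady at about 9 N towards the long stop, 16 N towards the short stop and 14 N down. These figures include friction, so the force on each stop is lower and I did not measure it separately. The jaws read about 50 mm, and the wrist view shows the blank's end flush with and parallel to the short stop.

**Disagreements:** The tool stopped about 1 to 2 mm from the home position I worked out from the pictures, within the calibration error. It was tilted about 0.01 rad by the push. The closing top and scene views were partly hidden by the arm, and I did not check the bystanders again at the end; I saw no sign of touching any.

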